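Load the blood-tube rocker mixer with interlocking trays

TASK

Load the rocker mixer for a run: put the deep tray of vials on its platform, the shallow tray of tubes on top of that and the cover on top of both, each turned the way round that lets all its feet drop fully home into the notches below. Keep the trays upright, set them down gently rather than dropping them, and do not disturb the other things on the bench.

Things in the scene. Friction and masses are not known exactly. Their poses are not given: they have to be found in the camera images.
- deep_tray: Grey plastic tray 130 long (x) x 60 wide (y) x 56 mm high over its feet, open on top, with three upright vials fixed in it below the rim; about 0.32 kg. Origin: centre of the footprint at the feet's lowest points; z up. Straight side walls z = 10 to 56 mm (the rim). A part seated on it has its origin 46 mm above this one and its x axis the same way; turned end for end it rides 10 mm too high.
- deep_broad_foot (a point): Middle of the deep tray's broad foot, at its lowest point, 59.5 mm from the tray's origin along +x. Feet of both trays and the cover: 10 mm high, 9 mm long in x (55 to 64 mm from the middle), noses rounded to 4.5 mm; one broad foot, 22 mm wide in y, under the +x end; two narrow feet, 9 mm wide, under the -x end at y = +18 and -18 mm.
- deep_broad_notch (a point): Middle of the deep tray's broad notch at rim height: 59.5 mm from the origin along +x, z = 56 mm. Notches of both trays and the dock: cut in the top of the 16 mm thick end walls, 12 mm deep, open to the end faces; one 25 mm wide in y at the +x end; two 12 mm wide at y = +18 and -18 mm at the -x end. Feet have 1.5 mm play each way.
- shallow_tray: Grey plastic tray with the footprint, feet and notches of the deep tray but 38 mm high over its feet (side walls z = 10 to 38 mm), open on top, with three capped tubes lying lengthwise, fixed in it below the rim; about 0.22 kg. Origin and axes as for the deep tray. The cover seated on it has its origin 28 mm above this one and its x axis the same way.
- cover: Grey plastic cover: flat plate 130 x 60 mm, z = 10 to 16 mm, on the same feet as the trays (broad foot at +x, two narrow at -x), with a grip rib along x in the middle of its top, 68 long, 14 wide (y), z = 16 to 42 mm; about 0.13 kg. No notches. Origin and axes as for the deep tray.
- dock (a point): Where the deep tray's origin lies when it is fully home on the rocker's platform, 100 mm above the bench; x axis towards the end with the one broad notch, z up. The platform is level and does not move; on it stand two grey end blocks, each 16 x 60 x 12 mm high, notched like the trays' rims (broad notch at +x, two narrow at -x), their tops 10 mm above this point.
- rocker: White rocker mixer standing fixed on the bench, housing 190 (x) x 130 (y) x 76 mm high, above it a level metal platform 180 x 110 mm, its top at 98 mm with 8 mm edge strips. Origin: centre of the underside; the dock is above it, with the same axes.
- specimen_pot: Bystander: clear pot with white cap, 40 mm diameter, 56 mm high, standing beside the deep tray. Origin: centre of the underside.
- stain_bottle: Bystander: brown bottle with black cap, 32 mm diameter, 60 mm high, standing beside the deep tray. Origin: centre of the underside.
- cover_glass_carton: Bystander: small carton 32 x 30 mm, 56 mm high, standing beside the shallow tray. Origin: centre of the underside.
- oil_bottle: Bystander: glass dropper bottle, 29 mm diameter, 59 mm high, standing beside the cover. Origin: centre of the underside.
- tube_rack: Bystander: white rack of upright green-capped tubes, 56 (x) x 210 (y) mm, 94 mm high, at the back. Origin: centre of the underside.
- bowl: Bystander: white bowl, 110 mm diameter, 50 mm high, at the back. Origin: centre of the underside.
- pipette: Bystander: grey hand pipette lying on the bench between the robot and the trays, from 150 mm behind to 100 mm ahead of its origin along its x, about 50 mm wide, 24 mm high. Origin: on the bench under its body.
- wash_bottle: Bystander: tall white wash bottle, 56 mm diameter, 192 mm high with a thin spout that reaches 53 mm to its +y side at 170 to 190 mm height, standing among the trays and the rocker. Origin: centre of the underside. (The only taller thing near is a fixed microscope, 400 mm high, at the robot's right, outside the working area.)
There are look-alikes about, which are no part of the job. Leave any yellow look-alike of the cover alone.

How it is judged:
At the end, for the whole second after the job is handed in: Deep tray home in the rocker's dock, shallow tray home on it, cover home on that: each origin within 3 mm in height and 4 mm sideways of its seated place, x axes aligned within 0.08 rad, level within 0.04 rad, all at rest (x of deep_tray in the frame of dock between -0.004 and 0.004 m and y of deep_tray in the frame of dock between -0.004 and 0.004 m and z of deep_tray in the frame of dock between -0.003 and 0.003 m and angle between the x axis of deep_tray and the x axis of dock, either way round below 0.08 rad and angle between each of deep_tray, shallow_tray, cover's own z axis and vertical below 0.04 rad and linear speed of each of deep_tray, shallow_tray, cover below 0.01 m/s and angular speed of each of deep_tray, shallow_tray, cover below 0.1 rad/s and x of shallow_tray in the frame of deep_tray between -0.004 and 0.004 m and y of shallow_tray in the frame of deep_tray between -0.004 and 0.004 m and z of shallow_tray in the frame of deep_tray between 0.043 and 0.049 m and angle between the x axis of shallow_tray and the x axis of deep_tray, either way round below 0.08 rad and x of cover in the frame of shallow_tray between -0.004 and 0.004 m and y of cover in the frame of shallow_tray between -0.004 and 0.004 m and z of cover in the frame of shallow_tray between 0.025 and 0.031 m and angle between the x axis of cover and the x axis of shallow_tray, either way round below 0.08 rad); the robot touches nothing.
It fails at once if a bystander is pushed more than 25 mm from its place (distance of any of specimen_pot, stain_bottle, cover_glass_carton, oil_bottle, wash_bottle, tube_rack, bowl, pipette from where it was at the start of the episode above 0.025 m).
It fails at once if a bystander is tipped over (0.4 rad) (angle between any of specimen_pot, stain_bottle, cover_glass_carton, oil_bottle, wash_bottle, tube_rack, bowl's own z axis and vertical above 0.4 rad).
It fails at once if a tray or the cover is tipped more than 0.5 rad (angle between any of deep_tray, shallow_tray, cover's own z axis and vertical above 0.5 rad).
It fails at once if a part is dropped or slammed onto the one below (coming home at over 0.5 m/s) ((linear speed of deep_tray above 0.5 m/s and z of deep_tray in the frame of dock between -0.004 and 0.01 m and horizontal distance between deep_tray and dock below 0.03 m) or (linear speed of shallow_tray above 0.5 m/s and z of shallow_tray in the frame of deep_tray between 0.042 and 0.056 m and horizontal distance between shallow_tray and deep_tray below 0.03 m and linear speed of deep_tray below 0.1 m/s) or (linear speed of cover above 0.5 m/s and z of cover in the frame of shallow_tray between 0.024 and 0.038 m and horizontal distance between cover and shallow_tray below 0.03 m and linear speed of shallow_tray below 0.1 m/s)).
It also fails if it takes over 72 s, if anything falls off the work surface, if the arm or the gripper's body presses on something with over 40 N, if the wrist force passes 120 N, or if a joint passes its speed limit or range.

ROBOT

A 6-joint arm with a two-finger parallel gripper is mounted at the origin on the work surface. World frame = base frame: x ahead of the robot, y to its left, z up, the work surface at z = 0. Lengths are in m, angles in rad, forces in N, time in s.
With the tool pointing down it reaches from about 0.3 to 0.85 m from the base axis. Payload 5.4 kg.
Tool frame: the origin (TCP) lies midway between the tips of the shut fingers; the grasp point (between the pads) lies arm.grip_depth behind it (arm.grip_depth is the distance from the TCP to the grasp point, in m); z points along the fingers, y is the line along which they close (so a half turn about z gives the same grasp; the last joint's range is limited). The gripper opens to 85 mm and grips with 20 to 120 N. Pads are 22 mm wide; open, the fingers measure 114 mm over their backs; the gripper's body (76 mm by 85 mm) begins 54 mm behind the grasp point. The pads swing forward as they close: fully open they stand 13 mm farther back than shut.
Start: joints at [-1.495, 0.158, 1.597, -0, 1.386, -0.21], TCP at [0.162, -0.552, 0.231] pointing down, gripper open.
Joint ranges: [-2.91, 2.91], [-0.94, 2.29], [0.18, 2.7], [-1.29, 4.43], [0.17, 2.64], [-3, 3]. Speed limits (rad/s): [2.57, 2.57, 3.14, 3.14, 3.14, 3.14].

INTERFACE

Orientations are given as a unit quaternion [w, x, y, z].
In Python, from plant import arm gives the robot as it stands.
- The arm moves only by the shell command python3 -m creep 'ROWS' [FORCE]. ROWS is a JSON object of lists of equal length, an entry for each row: "fingers": the opening, from 0 (shut) to 1 (fully open); "travel": the shift along the tool's x, y, z in m, a list of three; "twist": the turn about the tool's z in rad. In form: {"fingers": [fingers, ...], "travel": [[x, y, z], ...], "twist": [twist, ...]}. A call has 1 to 10 rows; each row is the pose to reach, as a shift and turn from the pose commanded when the call began, along the tool's axes at that moment; what a row does not reach only later rows make up. A row lasts 1/8 s, in which the tool goes at most 62.5 mm and 10.7 degrees, less where a joint would pass 70% of its speed; a pose out of reach is approached as far as the arm can. A call with a gripper value outside its range is refused whole. The fingers move at their own pace and stop on an object; FORCE is the grip in N (left out, the last holds). Time passes only in rows, so rows that repeat a pose let the fingers close. It gives the time, the measured TCP pose, the force, the opening and the grip force at its end, in the units of the state.
- arm.state(): the state, without advancing time (a new reading comes with each control period).
- arm.capture(name): name is "scene" or "top"; returns (picture, depth): 384x512x3 uint8, red, green, blue; 384x512 float32, m along the optical axis (not along the pixel's ray), 0 where there is no reading.
- arm.calibration(name): a dict with "K" (3x3 intrinsics, pixels), "eye" and "attitude" of the camera in the world. Camera axes: x right, y down, z forward; pixel columns grow to the right and rows downward; lengths in m; the calibration is good to about 2 mm. A picture is of the moment at which its call begins. calibration takes no time and is no camera call.
- arm.hand_in(): hands the job in; it is judged then, once.
Trained networks look in the newest picture that a camera, given by its name, has taken for a name from the list of things; names that differ only in an ending like _2 or _b are one class to them, and where a whole thing is asked for, a point or a joint stands for the part that bears it (a point fixed in the world has none). Each returns a list of dicts, best first, with "p" (0 to 1); they miss things now and then, are a little off and sometimes report something else, mostly with a low value. They report only what shows in the picture. A call takes as long as a camera call. They do not tell look-alikes from the thing itself.
- arm.trace(camera, target): "mask" (384x512 bool, what is visible of it) and "bbox" ([left, top, right, bottom] in pixels, round what is visible of it).
The state is a dict: "time_s": time; "joint_positions": joint angles; "qd": joint speeds; "tau": joint torques, N m; "position": TCP position; "eef_rot": TCP orientation; "force": force on the tool from outside, world axes, zero at the start; "ft_torque": the same for the moment, N m; "opening": opening from 0.0 (shut) to 1.0 (fully open); "grasp_force": force on a finger pad.
Only numpy, scipy, OpenCV 4.12 (cv2) and the standard library are available. Lean on these libraries where they do the work, as an engineer would, in place of code of your own. Each camera call takes 0.05 s, during which the arm holds its last target. There are 200 camera calls.

## Working session

There is one attempt and no reset: what is moved stays moved. The work goes in short steps, Python scripts to look and compute and a shell command to move; the robot and the scene stay as the last step left them, time stands still between calls to the robot, and variables do not carry over. Pictures are saved under pics/ and viewed, at most 10 in all, crops included, and the job is handed in when it is done.

```bash
mkdir -p pics; ls; python3 - <<'E'
from plant import arm
import cv2,numpy as np
for n in ("scene","top"):
    p,d=arm.capture(n); cv2.imwrite(f"pics/{n}0.png",cv2.resize(p[...,::-1],(800,600),interpolation=cv2.INTER_CUBIC)); np.savez(f"{n}0.npz",p=p,d=d)
    print(n,arm.calibration(n))
print(arm.state(),arm.grip_depth)
E
```

```text
pics
scene {'K': array([[402.69073968,   0.        , 254.89072988],
       [  0.        , 402.69073968, 197.55455936],
       [  0.        ,   0.        ,   1.        ]]), 'eye': array([1.60354106, 0.40793247, 0.8321809 ]), 'attitude': array([-0.27067511,  0.49213351,  0.72971048, -0.38995154])}
top {'K': array([[472.34510759,   0.        , 251.1522058 ],
       [  0.        , 472.34510759, 186.57260694],
       [  0.        ,   0.        ,   1.        ]]), 'eye': array([ 0.44691049, -0.00284099,  1.29205891]), 'attitude': array([-0.02662362,  0.71209916, -0.70136727,  0.01702716])}
{'time_s': 0.1, 'joint_positions': array([-1.49510659e+00,  1.58962656e-01,  1.59814336e+00,  8.89479670e-08,
        1.38620531e+00, -2.10098193e-01]), 'qd': array([-0.00042816, -0.00024081, -0.00244595,  0.00053667, -0.00119392,
        0.00021894]), 'tau': array([ 2.81729162e-04, -3.96988750e+01, -3.32337248e+01, -1.99062056e-04,
        4.20445387e-03, -4.81910917e-06]), 'position': array([ 0.16203802, -0.55111666,  0.23040993]), 'eef_rot': array([-8.57393643e-04,  9.89807653e-01,  1.42408117e-01,  5.77511905e-05]), 'force': array([-0.43848758, -0.13371366,  1.02230002]), 'ft_torque': array([0.0576489 , 0.01215868, 0.00743081]), 'grasp_force': 0.0, 'opening': 0.9994908439168718} 0.0187
```

View pics/top0.png

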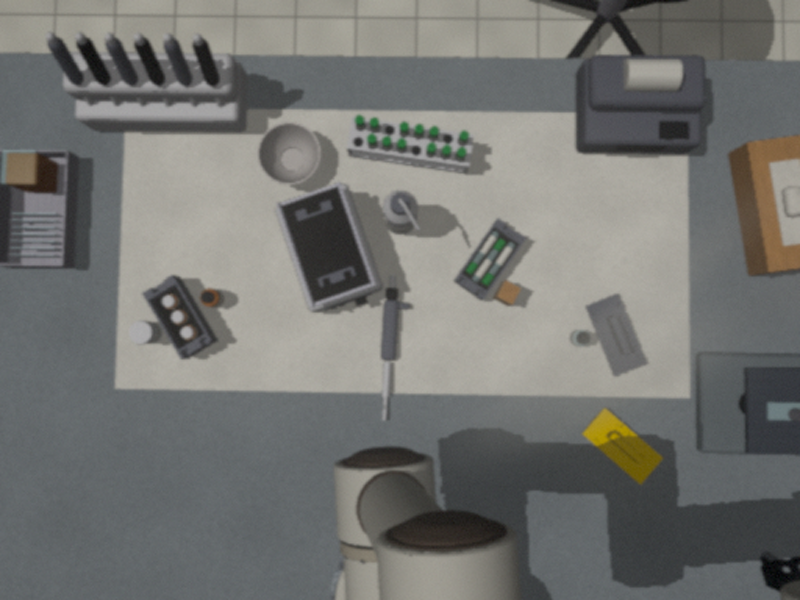

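View pics/scene0.png

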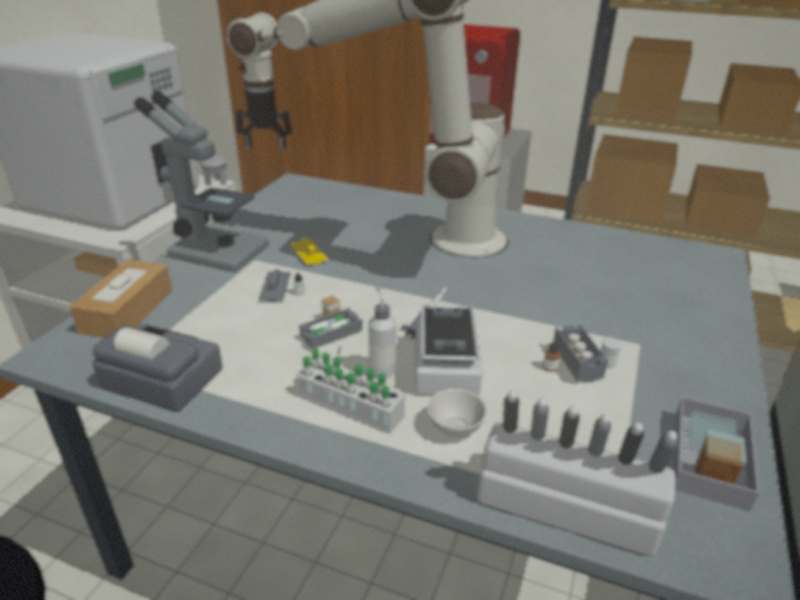

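```bash
cat > h.py <<'E'
from plant import arm
import cv2,numpy as np
from scipy.spatial.transform import Rotation as R
def q(a): return R.from_quat([a[1],a[2],a[3],a[0]])
def cloud(name,d):
    c=arm.calibration(name);K=c["K"];v,u=np.mgrid[:384,:512]
    P=np.stack([(u-K[0,2])*d/K[0,0],(v-K[1,2])*d/K[1,1],d],-1)
    return q(c["attitude"]).apply(P.reshape(-1,3)).reshape(384,512,3)+c["eye"]
def rect(pts):
    (c,s,a)=cv2.minAreaRect((pts*1000).astype(np.float32))
    return np.round(c,1),np.round(s,1),round(a,2)
E
python3 - <<'E'
from h import *
for t in ["deep_tray","shallow_tray","cover","rocker","wash_bottle","deep_broad_notch","specimen_pot","stain_bottle","cover_glass_carton","oil_bottle","pipette"]:
    for n in ["top"]:
        W=cloud(n,np.load(n+"0.npz")["d"])
        for r in arm.trace(n,t)[:3]:
            m=r["mask"]&(np.load(n+"0.npz")["d"]>0);p=W[m]
            if len(p)<10: continue
            zt=np.percentile(p[:,2],97); top=p[p[:,2]>zt-.008]
            print(t,n,round(r["p"],2),r["bbox"],"ztop %.3f"%zt,np.median(p,0).round(3),*rect(top[:,:2]))
E
```

```text
deep_tray top 0.91 [90.3, 174.3, 139.7, 227.9] ztop 0.059 [0.477 0.377 0.043] [476.3 377.2] [130.2  62.4] 32.06
shallow_tray top 0.86 [290.7, 139.8, 332.9, 191.3] ztop 0.041 [ 0.585 -0.152  0.03 ] [ 583.8 -150.9] [ 59.9 129.5] 55.57
cover top 0.8 [378.3, 191.5, 414.4, 237.0] ztop 0.044 [ 0.46  -0.367  0.017] [ 457.7 -369.8] [66.7 16.2] 22.41
cover top 0.74 [372.9, 263.3, 422.6, 309.3] ztop 0.043 [ 0.27  -0.378  0.017] [ 269.6 -380.1] [68.1 14. ] 49.41
rocker top 0.84 [179.5, 119.1, 243.3, 200.4] ztop 0.110 [0.591 0.118 0.099] [595.7 123.1] [176.8 109. ] 19.98
wash_bottle top 0.55 [247.2, 118.9, 266.1, 148.6] ztop 0.187 [0.644 0.003 0.131] [637.3  -8.9] [46.6  6.2] 33.59
deep_broad_notch top 0.9 [94.6, 178.9, 140.2, 230.1] ztop 0.059 [0.476 0.376 0.043] [476.3 377.2] [130.2  62.4] 32.06
deep_broad_notch top 0.5 [179.0, 119.4, 244.0, 200.7] ztop 0.110 [0.592 0.118 0.099] [595.7 123.1] [176.8 109. ] 19.98
specimen_pot top 0.75 [82.5, 206.0, 105.8, 218.5] ztop 0.060 [0.448 0.429 0.055] [448.7 435.5] [34.4 35.5] 2.95
stain_bottle top 0.6 [125.8, 183.3, 143.0, 199.0] ztop 0.063 [0.509 0.32  0.043] [510.7 325.9] [19.  16.7] 34.53
cover_glass_carton top 0.65 [317.1, 176.4, 336.6, 196.2] ztop 0.060 [ 0.525 -0.179  0.055] [ 526.3 -180.3] [30. 32.] 63.11
oil_bottle top 0.45 [365.4, 209.8, 377.9, 222.8] ztop 0.059 [ 0.451 -0.303  0.035] [ 449.9 -306.8] [18.3 11.5] 3.2
pipette top 0.92 [241.8, 175.9, 258.1, 265.7] ztop 0.026 [0.449 0.02  0.02 ] [440.8  12.9] [ 37.1 215.4] 86.6
```

Three possible covers/look-alikes: the grey plate at (616,333), the yellow plate at (622,445), which is the excluded look-alike, and only one deep tray (180,316) and one shallow tray (490,260). The grey plate at (616,333) is the cover. The rocker is at (328,247). I'll confirm all this, and which way round each one lies, in one enlarged crop.

```bash
python3 - <<'E'
from h import *
D={"deep":(476.3,377.2,32.06,.059),"shallow":(583.8,-150.9,55.57+90,.041),"cover":(457.7,-369.8,22.4,.016),"rocker":(595.7,123.1,20,.11)}
tiles=[]
d=np.load("top0.npz")["d"];p=np.load("top0.npz")["p"];W=cloud("top",d).reshape(-1,3)*1000
P=np.load("scene0.npz")["p"]
for k,(x,y,a,z) in D.items():
    a=np.radians(a);u=np.array([np.cos(a),np.sin(a)]);v=np.array([-u[1],u[0]])
    l=np.c_[(W[:,:2]-[x,y])@u,(W[:,:2]-[x,y])@v]
    print(k,"ang",np.degrees(a))
    for e in (-1,1):
        m=(l[:,0]*e>52)&(l[:,0]*e<63);row=[]
        for b in range(-30,30,5):
            s=m&(l[:,1]>=b)&(l[:,1]<b+5); row.append(int(np.median(W[s,2])) if s.any() else -1)
        print(e,row)
for n,(cx,cy) in {"top":[(115,202),(312,166),(210,157),(394,214)],"s":[(371,225),(211,209),(287,220),(176,182)]}.items() if 0 else [("top",c) for c in [(115,202),(312,166),(210,157),(394,214)]]:
    tiles.append(cv2.resize(p[cy-42:cy+42,cx-33:cx+33,::-1],None,fx=3,fy=3.5,interpolation=cv2.INTER_CUBIC))
sc=[cv2.resize(P[cy-42:cy+42,cx-33:cx+33,::-1],None,fx=3,fy=3.5,interpolation=cv2.INTER_CUBIC) for cx,cy in [(371,225),(211,209),(287,220),(176,182)]]
cv2.imwrite("pics/m.png",np.vstack([np.hstack(tiles),np.hstack(sc)]))
E
```

```text
deep ang 32.06
-1 [56, 50, 45, 48, 56, 56, 56, 56, 55, 46, 49, 55]
1 [38, 56, 56, 56, 46, 44, 46, 44, 51, 56, 56, 57]
shallow ang 145.57
-1 [38, 39, 38, 34, 28, 28, 24, 27, 37, 39, 37, 40]
1 [36, 32, 26, 28, 35, 37, 37, 37, 35, 28, 27, 38]
cover ang 22.4
-1 [17, 16, 17, 16, 15, 15, 17, 17, 16, 14, 18, 13]
1 [15, 16, 16, 16, 16, 17, 15, 17, 15, 15, 16, 10]
rocker ang 20.0
-1 [110, 98, 100, 102, 109, 109, 108, 110, 104, 98, 100, 111]
1 [109, 110, 110, 111, 102, 101, 99, 100, 107, 109, 110, 109]
```

View pics/m.png

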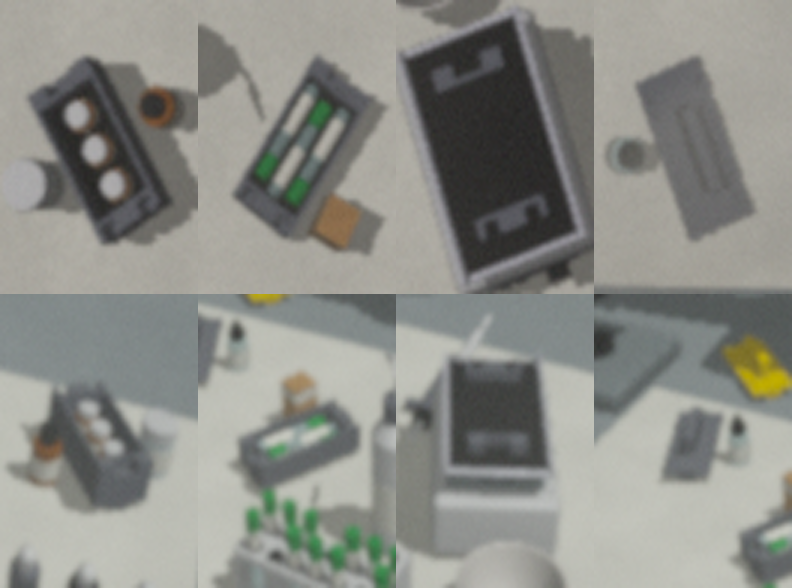

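The montage and depth profiles agree. Each end wall's notches show in the depth:
- **Deep tray:** broad end at +32°.
- **Shallow tray:** broad end at -34.4°.
- **Dock:** broad notch at +20°.

The grey plate (right column) is the cover. Its feet are hidden, so I'll check its direction after lifting it. Next I'll refine the poses with a height-model fit.

```bash
cat >> h.py <<'E'
from scipy.optimize import minimize
def notch(x,y,broad_end_only=False):
    return np.where(x>0,np.abs(y)<12.5,np.abs(np.abs(y)-18)<6)
def model(kind,x,y):
    ax,ay=abs(x),abs(y);inside=(ax<65)&(ay<30)
    if kind=="dock":
        return np.where(inside&(ax>49)&~notch(x,y),110.,98.),(ax<80)&(ay<45)
    if kind=="cover":
        return np.where((ax<34)&(ay<7),42.,np.where(inside,16.,0.)),(ax<85)&(ay<42)
    h={"deep":56.,"shallow":38.}[kind]
    z=np.where(inside,np.where(notch(x,y),h-12,h),0.)
    return z,((ax>49)&inside)|((~inside)&(ax<80)&(ay<36))|((ay>27)&inside)
def fit(kind,W,x0,dz=0):
    W=W.reshape(-1,3)*1000+[0,0,dz]
    W=W[np.hypot(W[:,0]-x0[0],W[:,1]-x0[1])<110]
    def cost(p):
        a=np.radians(p[2]);c,s=np.cos(a),np.sin(a);d=W[:,:2]-p[:2]
        x=d@[c,s];y=d@[-s,c];z,m=model(kind,x,y)
        r=np.minimum(abs(W[:,2]-z),10)
        # tolerate side walls seen just outside
        return r[m].mean()
    best=None
    for dx in (-4,0,4):
        for dy in (-4,0,4):
            r=minimize(cost,np.add(x0,[dx,dy,0]),method="Nelder-Mead",options=dict(initial_simplex=np.add(x0,[dx,dy,0])+np.array([[0,0,0],[4,0,0],[0,4,0],[0,0,3]])))
            if best is None or r.fun<best.fun: best=r
    return best.x.round(1),round(best.fun,2)
E
python3 - <<'E'
from h import *
d=np.load("top0.npz")["d"];W=cloud("top",d)
d2,=[arm.capture("top")[1]];W2=cloud("top",d2)
for w in (W,W2):
    for k,x0 in dict(dock=(595.7,123.1,20),deep=(476.3,377.2,32.06),shallow=(583.8,-150.9,-34.43),cover=(457.7,-369.8,22.4)).items(): print(k,fit(k,w,x0))
E
```

```text
dock (array([597.2, 123.8,  20.2]), np.float64(2.24))
deep (array([477.3, 377.8,  32.9]), np.float64(4.67))
shallow (array([ 584.8, -151.9,  -34.2]), np.float64(2.74))
cover (array([ 458.5, -372.2,   22.5]), np.float64(2.67))
dock (array([597.7, 123.8,  20.1]), np.float64(2.26))
deep (array([477.1, 377.7,  32.2]), np.float64(4.67))
shallow (array([ 584.9, -151.8,  -34.2]), np.float64(2.73))
cover (array([ 458. , -370.7,   22.2]), np.float64(2.62))
```

```bash
cat > go.py <<'E'
# usage: go.py x y z psi(mm,deg) ...  prints tool-axis shifts from the current pose
import sys
from h import *
s=arm.state();r=q(s["eef_rot"]);p=s["position"]*1000
ax=r.as_matrix();psi=np.degrees(np.arctan2(ax[1,0],ax[0,0]))
print("t %.2f"%s["time_s"],p.round(1),"psi %.2f"%psi,"z",ax[:,2].round(4),"open %.3f"%s["opening"],"F",s["force"].round(1),"grip %.0f"%s["grasp_force"],"j",s["joint_positions"].round(2))
a=list(map(float,sys.argv[1:]))
for i in range(0,len(a),4):
    print(r.inv().apply(np.array(a[i:i+3])-p).round(1),"twist %.3f"%np.radians((psi-a[i+3]+180)%360-180))
E
python3 go.py 420 -100 260 25 449.9 360.6 260 32.2
```

```text
t 0.70 [ 162.1 -551.7  231.3] psi 16.37 z [-0.e+00 -1.e-04 -1.e+00] open 1.004 F [-1.   0.4  0. ] grip 0 j [-1.5   0.16  1.6  -0.    1.39 -0.21]
[ 374.8 -360.6  -28.7] twist -0.151
[ 533.3 -794.1  -28.7] twist -0.276
```

```bash
python3 -m creep '{"fingers":[0.85,0.85,0.85,0.85,0.85,0.85,0.85,0.85,0.85],"travel":[[0.042,-0.040,-0.02],[0.084,-0.08,-0.03],[0.126,-0.12,-0.03],[0.168,-0.16,-0.03],[0.21,-0.20,-0.03],[0.252,-0.24,-0.03],[0.294,-0.28,-0.03],[0.336,-0.32,-0.03],[0.375,-0.36,-0.03]],"twist":[-0.02,-0.04,-0.06,-0.08,-0.1,-0.12,-0.14,-0.15,-0.15]}' 60; python3 go.py 449.9 360.6 260 32.2
```

```text
time_s: 1.82
position: [0.4211, -0.0988, 0.2617]
eef_rot: [0.0, 0.976, 0.216, 0.0]
force: [0.9, -0.2, 1.2]
opening: 0.845
grasp_force: 0.0
t 1.82 [421.1 -98.8 261.7] psi 24.98 z [ 1.1e-03 -6.0e-04 -1.0e+00] open 0.845 F [ 0.9 -0.2  1.2] grip 0 j [-0.51 -0.25  1.93 -0.    1.46  0.62]
[ 220.  -404.3    1.4] twist -0.126
```

```bash
python3 -m creep '{"fingers":[0.85,0.85,0.85,0.85,0.85,0.85,0.85,0.85,0.85,0.85],"travel":[[0.027,-0.05,0],[0.054,-0.1,0],[0.081,-0.15,0],[0.108,-0.2,0],[0.135,-0.25,0.02],[0.162,-0.3,0.04],[0.19,-0.35,0.07],[0.22,-0.404,0.11],[0.22,-0.404,0.14],[0.22,-0.404,0.14]],"twist":[-0.02,-0.04,-0.06,-0.08,-0.1,-0.126,-0.126,-0.126,-0.126,-0.126]}'; python3 go.py 449.9 360.6 12 32.2
```

```text
time_s: 3.08
position: [0.4466, 0.3581, 0.1179]
eef_rot: [0.001, 0.961, 0.278, -0.004]
force: [0.1, -0.3, 0.3]
opening: 0.85
grasp_force: 0.0
t 3.08 [446.6 358.1 117.9] psi 32.28 z [-0.0066 -0.0034 -1.    ] open 0.850 F [ 0.1 -0.3  0.3] grip 0 j [ 0.46  0.27  1.7  -0.    1.18  1.47]
[  4.9  -0.3 105.9] twist 0.001
```

```bash
python3 -m creep '{"fingers":[0.85,0.85,0.85],"travel":[[0,0,0.02],[0,0,0.03],[0,0,0.03]],"twist":[0,0,0]}'; python3 go.py 449.9 360.6 12 32.2
```

```text
time_s: 3.45
position: [0.4495, 0.358, 0.0918]
eef_rot: [0.0, 0.961, 0.277, -0.0]
force: [0.1, -0.9, 0.0]
opening: 0.851
grasp_force: 0.0
t 3.45 [449.5 358.   91.8] psi 32.14 z [-0.e+00 -1.e-04 -1.e+00] open 0.851 F [ 0.1 -0.9  0. ] grip 0 j [ 0.46  0.3   1.72 -0.    1.12  1.47]
[ 1.8 -2.  79.8] twist -0.001
```

```bash
python3 -m creep '{"fingers":[0.85,0.85,0.85,0.85,0.85],"travel":[[0.002,-0.002,0.02],[0.002,-0.002,0.04],[0.002,-0.002,0.06],[0.002,-0.002,0.08],[0.002,-0.002,0.08]],"twist":[0,0,0,0,0]}'; python3 go.py 449.9 360.6 12 32.2; python3 -m creep '{"fingers":[0.5,0.5,0.5,0.5,0.5],"travel":[[0,0,0],[0,0,0],[0,0,0],[0,0,0],[0,0,0]],"twist":[0,0,0,0,0]}' 70;  python3 go.py
```

```text
time_s: 4.08
position: [0.4481, 0.3604, 0.0087]
eef_rot: [0.0, 0.961, 0.277, -0.002]
force: [-0.2, -0.0, 0.1]
opening: 0.85
grasp_force: 0.0
t 4.08 [448.1 360.4   8.7] psi 32.19 z [-0.0043 -0.0022 -1.    ] open 0.850 F [-0.2 -0.   0.1] grip 0 j [0.47 0.44 1.74 0.   0.97 1.48]
[ 1.6  0.8 -3.3] twist -0.000
time_s: 4.7
position: [0.45, 0.3614, 0.0116]
eef_rot: [-0.0, 0.961, 0.277, 0.0]
force: [0.5, -0.0, -0.7]
opening: 0.697
grasp_force: 75.5
t 4.70 [450.  361.4  11.6] psi 32.19 z [ 3.e-04  2.e-04 -1.e+00] open 0.697 F [ 0.5 -0.  -0.7] grip 76 j [0.47 0.43 1.73 0.   0.97 1.48]
```

```bash
python3 -m creep '{"fingers":[0.5,0.5,0.5,0.5,0.5,0.5,0.5,0.5],"travel":[[0,0,-0.01],[0,0,-0.03],[0,0,-0.06],[0,0,-0.09],[0,0,-0.12],[0,0,-0.15],[0,0,-0.165],[0,0,-0.165]],"twist":[0,0,0,0,0,0,0,0]}'; python3 go.py 567.8 113 165 20.1
```

```text
time_s: 5.7
position: [0.4507, 0.3617, 0.178]
eef_rot: [-0.0, 0.961, 0.277, 0.002]
force: [1.0, -0.1, -3.3]
opening: 0.697
grasp_force: 75.8
t 5.70 [450.7 361.7 178. ] psi 32.19 z [ 0.0028  0.0015 -1.    ] open 0.697 F [ 1.  -0.1 -3.3] grip 76 j [0.47 0.21 1.65 0.   1.28 1.48]
[-33.4 272.9  13. ] twist 0.211
```

```bash
python3 - <<'E'
from h import *
p,d=arm.capture("top")
cv2.imwrite("pics/l.png",np.hstack([cv2.resize(p[140:260,60:160,::-1],(400,480),interpolation=cv2.INTER_CUBIC)]))
P,D=arm.capture("scene");np.savez("scene1.npz",p=P,d=D)
r=arm.trace("scene","deep_tray");W=cloud("scene",D)
for x in r[:2]:
    m=x["mask"]&(D>0);print(x["p"],x["bbox"],np.median(W[m],0).round(3),W[m].max(0).round(3))
E
```

```text
0.76 [367.5, 167.5, 397.1, 201.2] [0.513 0.387 0.208] [0.552 0.447 0.224]
0.38 [273.3, 251.2, 308.5, 279.3] [0.739 0.192 0.029] [0.815 0.247 0.053]
```

```bash
python3 -m creep '{"fingers":[0.5,0.5,0.5,0.5,0.5,0.5,0.5,0.5,0.5,0.5],"travel":[[-0.004,0.03,0],[-0.008,0.07,0],[-0.013,0.11,0],[-0.018,0.15,0],[-0.023,0.19,0],[-0.028,0.23,0],[-0.033,0.26,0.005],[-0.033,0.273,0.01],[-0.033,0.273,0.013],[-0.033,0.273,0.013]],"twist":[0.03,0.06,0.09,0.12,0.15,0.18,0.211,0.211,0.211,0.211]}'; python3 go.py 567.8 113 130 20.1
```

```text
time_s: 7.1
position: [0.5665, 0.1138, 0.1624]
eef_rot: [-0.0, 0.985, 0.175, -0.001]
force: [-1.1, 0.2, -2.9]
opening: 0.697
grasp_force: 76.3
t 7.10 [566.5 113.8 162.4] psi 20.17 z [-1.9e-03  5.0e-04 -1.0e+00] open 0.697 F [-1.1  0.2 -2.9] grip 76 j [-0.01  0.23  1.66  0.    1.26  1.21]
[ 1.   1.2 32.4] twist 0.001
```

```bash
python3 -m creep '{"fingers":[0.5,0.5],"travel":[[0.001,0.001,0.025],[0.001,0.001,0.025]],"twist":[0,0]}'; cat > hold.py <<'E'
import sys
from h import *
rim=float(sys.argv[1]) # rim height above TCP, mm
s=arm.state();p=s["position"]*1000;m=q(s["eef_rot"]).as_matrix();u=m[:2,0]/np.linalg.norm(m[:2,0]);v=np.array([-u[1],u[0]])
W=cloud("top",arm.capture("top")[1]).reshape(-1,3)*1000
k=abs(W[:,2]-p[2]-rim)<6;l=np.c_[(W[k,:2]-p[:2])@u,(W[k,:2]-p[:2])@v]
l=l[(abs(l[:,0])<130)&(abs(l[:,1])<60)]
print(len(l),"x range by y:")
for b in range(-30,30,6):
    t=l[(l[:,1]>=b)&(l[:,1]<b+6)]
    if len(t): print(b,len(t),np.sort(t[:,0])[[0,1,-2,-1]].round(1))
print("y at far end",np.sort(l[(l[:,0]>40),1])[[0,1,2,-3,-2,-1]].round(1))
E
python3 go.py 567.8 113 120 20.1;python3 hold.py 44
```

```text
time_s: 7.35
position: [0.5665, 0.1132, 0.1363]
eef_rot: [-0.001, 0.985, 0.175, -0.002]
force: [-0.6, 0.8, -3.4]
opening: 0.694
grasp_force: 76.2
t 7.35 [566.5 113.2 136.3] psi 20.19 z [-4.9e-03  3.0e-04 -1.0e+00] open 0.694 F [-0.6  0.8 -3.4] grip 76 j [-0.01  0.26  1.68  0.    1.21  1.21]
[ 1.2  0.6 16.3] twist 0.002
49 x range by y:
-30 7 [89.4 90.4 94.8 96.7]
-24 5 [91.  91.6 95.1 96. ]
-18 3 [94.7 95.1 95.1 96.4]
-6 4 [-33.  -32.  -29.7 -26.9]
0 8 [-33.3 -32.8 -28.1 -27.6]
6 5 [-33.2 -32.  -29.1 -28.1]
18 5 [-31.  -28.9 -25.9 -23.3]
24 9 [-33.3 -32.5 -22.4 -22. ]
y at far end [-31.3 -30.4 -29.8 -17.7 -16.8 -14.7]
```

```bash
python3 -m creep '{"fingers":[0.5,0.5,0.5,0.5,0.5,0.5],"travel":[[0.001,0.000,0.004],[0.001,0,0.008],[0.001,0.000,0.012],[0.001,0.000,0.016],[0.001,0.000,0.019],[0.001,0,0.019]],"twist":[0.001,0.001,0.001,0.001,0.001,0.001]}'; python3 go.py 567.8 113 111.6 20.1
```

```text
time_s: 8.15
position: [0.5694, 0.1129, 0.119]
eef_rot: [-0.001, 0.985, 0.174, -0.0]
force: [-1.0, 1.8, -3.8]
opening: 0.698
grasp_force: 76.6
t 8.15 [569.4 112.9 119. ] psi 20.03 z [-6.e-04  1.e-03 -1.e+00] open 0.698 F [-1.   1.8 -3.8] grip 77 j [-0.01  0.28  1.68  0.    1.18  1.21]
[-1.4 -0.6  7.4] twist -0.001
```

```bash
python3 -m creep '{"fingers":[0.5,0.5,0.5,0.5],"travel":[[-0.001,0,0.002],[-0.001,0,0.005],[-0.001,0,0.008],[-0.001,0,0.008]],"twist":[0,0,0,0]}'; python3 go.py 567.8 113 111.6 20.1
```

```text
time_s: 8.65
position: [0.5686, 0.1136, 0.1118]
eef_rot: [-0.001, 0.985, 0.174, 0.0]
force: [-1.0, 7.8, 1.2]
opening: 0.695
grasp_force: 76.6
t 8.65 [568.6 113.6 111.8] psi 20.03 z [ 3.0e-04  2.7e-03 -1.0e+00] open 0.695 F [-1.   7.8  1.2] grip 77 j [-0.01  0.29  1.69  0.    1.16  1.21]
[-1.   0.3  0.2] twist -0.001
```

```bash
python3 -m creep '{"fingers":[0.95,0.95,0.95,0.95,0.95,0.95,0.95,0.95,0.95],"travel":[[0,0,0],[0,0,0],[0,0,0],[0,0,-0.02],[0,0,-0.06],[0,0,-0.1],[0,0,-0.13],[0,0,-0.16],[0,0,-0.16]],"twist":[0,0,0,0,0,0,0,0,0]}'; python3 go.py 590 -147 270 -34.3
```

```text
time_s: 9.78
position: [0.5704, 0.1119, 0.2744]
eef_rot: [0.001, 0.985, 0.174, 0.003]
force: [-0.3, 0.4, -0.7]
opening: 0.95
grasp_force: 0.0
t 9.78 [570.4 111.9 274.4] psi 20.03 z [ 6.3e-03 -3.0e-04 -1.0e+00] open 0.950 F [-0.3  0.4 -0.7] grip 0 j [-0.01  0.14  1.53 -0.    1.46  1.21]
[-70.3 249.9   4.6] twist 0.948
```

```bash
python3 go.py 591.2 -156.1 270 -34.3|tail -1; python3 -m creep '{"fingers":[0.9,0.9,0.9,0.9,0.9,0.9,0.9,0.9],"travel":[[-0.014,0.05,0],[-0.028,0.1,0],[-0.042,0.15,0],[-0.056,0.2,0],[-0.072,0.258,0],[-0.072,0.258,0.04],[-0.072,0.258,0.08],[-0.072,0.258,0.12]],"twist":[0.18,0.36,0.54,0.72,0.9,0.948,0.948,0.948]}'; python3 go.py 591.2 -156.1 60 -34.3; python3 - <<'E'
from h import *
W=cloud("top",arm.capture("top")[1])
print(fit("deep",W+[0,0,-.1],(597.4,123.8,20.1)))
E
```

```text
[-72.2 258.9   4.6] twist 0.948
time_s: 10.78
position: [0.5883, -0.1549, 0.1482]
eef_rot: [-0.0, 0.956, -0.295, -0.001]
force: [0.8, 1.2, -0.3]
opening: 0.898
grasp_force: 0.0
t 10.78 [ 588.3 -154.9  148.2] psi -34.31 z [-2.2e-03  9.0e-04 -1.0e+00] open 0.898 F [ 0.8  1.2 -0.3] grip 0 j [-0.46  0.32  1.58 -0.    1.25  1.71]
[ 3.2 -0.7 88.2] twist -0.000
(array([599.8, 123.4,  20. ]), np.float64(3.15))
```

```bash
python3 -m creep '{"fingers":[0.9,0.9,0.9,0.9,0.9,0.9,0.9],"travel":[[0.002,-0.001,0.04],[0.002,-0.001,0.08],[0.002,-0.001,0.11],[0.002,-0.001,0.13],[0.002,-0.001,0.141],[0.002,-0.001,0.141],[0.002,-0.001,0.141]],"twist":[0,0,0,0,0,0,0]}'; python3 go.py 591.2 -156.1 5 -34.3
```

```text
time_s: 11.7
position: [0.5927, -0.1557, 0.0116]
eef_rot: [0.0, 0.956, -0.295, 0.001]
force: [0.6, 0.1, -0.2]
opening: 0.901
grasp_force: 0.0
t 11.70 [ 592.7 -155.7   11.6] psi -34.27 z [ 0.0021 -0.001  -1.    ] open 0.901 F [ 0.6  0.1 -0.2] grip 0 j [-0.45  0.51  1.63 -0.    1.    1.72]
[-1.   1.2  6.6] twist 0.000
```

```bash
python3 - <<'E'
from h import *
W=cloud("top",arm.capture("top")[1]).reshape(-1,3)*1000
a=np.radians(20.1);u=np.array([np.cos(a),np.sin(a)]);v=np.array([-u[1],u[0]])
l=np.c_[(W[:,:2]-[597.4,123.8])@u,(W[:,:2]-[597.4,123.8])@v]
k=(abs(W[:,2]-156)<5)&(abs(l)<[80,45]).all(1)
print(np.median(W[k,2]),len(W[k]),rect(W[k,:2]/1000))
for e in (-1,1):
    m=k&(l[:,0]*e>50); print(e,np.median(W[m,2]),np.percentile(l[m],[1,99],axis=0).round(1))
for e in (-1,1):
    m=k&(l[:,1]*e>25); print("y",e,np.median(W[m,2]))
E
```

```text
155.4696870798894 500 (array([598.7, 123. ]), array([130.1,  60.1]), 20.36)
-1 156.35294923846345 [[-64.  -31.3]
 [-50.2  28.2]]
1 156.21980758701937 [[ 50.2 -30.2]
 [ 65.9  28.7]]
y -1 156.58832113717503
y 1 155.76996938135767
```

Deep tray is home: rim at 156 mm, level, 130x60 outline at (598.7,123.0). Now gripping the shallow tray.

```bash
python3 -m creep '{"fingers":[0.9,0.9,0.5,0.5,0.5,0.5,0.5],"travel":[[0,0,0.006],[0,0,0.006],[0,0,0.006],[0,0,0.006],[0,0,0.006],[0,0,0.006],[0,0,0.006]],"twist":[0,0,0,0,0,0,0]}' 70; python3 go.py; python3 -m creep '{"fingers":[0.5,0.5,0.5,0.5,0.5,0.5,0.5,0.5],"travel":[[0,0,-0.01],[0,0,-0.03],[0,0,-0.07],[0,0,-0.11],[0,0,-0.15],[0,0,-0.19],[0,0,-0.24],[0,0,-0.24]],"twist":[0,0,0,0,0,0,0,0]}'; python3 go.py
```

```text
time_s: 12.62
position: [0.592, -0.1555, 0.0046]
eef_rot: [0.0, 0.956, -0.295, 0.0]
force: [0.3, -0.7, 2.3]
opening: 0.691
grasp_force: 75.2
t 12.62 [ 592.  -155.5    4.6] psi -34.27 z [ 6.e-04 -4.e-04 -1.e+00] open 0.691 F [ 0.3 -0.7  2.3] grip 75 j [-0.45  0.52  1.63 -0.    0.99  1.72]
time_s: 13.62
position: [0.5942, -0.1563, 0.2515]
eef_rot: [0.001, 0.956, -0.295, 0.006]
force: [0.1, -0.3, -2.3]
opening: 0.692
grasp_force: 75.9
t 13.62 [ 594.2 -156.3  251.5] psi -34.26 z [ 0.0106 -0.005  -0.9999] open 0.692 F [ 0.1 -0.3 -2.3] grip 76 j [-0.45  0.24  1.47  0.    1.43  1.72]
```

```bash
python3 go.py 606.6 126.2 245 20.15; python3 -m creep '{"fingers":[0.5,0.5],"travel":[[0,0,0],[0,0,0]],"twist":[0,0]}'; python3 go.py 606.6 126.2 245 20.15
```

```text
t 13.62 [ 594.2 -156.3  251.5] psi -34.26 z [ 0.0106 -0.005  -0.9999] open 0.692 F [ 0.1 -0.3 -2.3] grip 76 j [-0.45  0.24  1.47  0.    1.43  1.72]
[-148.9 -240.4    5.2] twist -0.950
time_s: 13.88
position: [0.5906, -0.1547, 0.2423]
eef_rot: [-0.0, 0.956, -0.295, -0.002]
force: [0.2, -0.0, -3.3]
opening: 0.691
grasp_force: 75.8
t 13.88 [ 590.6 -154.7  242.3] psi -34.28 z [-0.0034  0.0017 -1.    ] open 0.691 F [ 0.2 -0.  -3.3] grip 76 j [-0.45  0.25  1.48  0.    1.43  1.72]
[-145.  -241.1   -2.3] twist -0.950
```

```bash
python3 -m creep '{"fingers":[0.5,0.5,0.5,0.5,0.5,0.5,0.5,0.5,0.5,0.5],"travel":[[-0.016,-0.027,0],[-0.034,-0.057,0],[-0.052,-0.087,0],[-0.07,-0.117,0],[-0.088,-0.147,0],[-0.106,-0.177,0],[-0.124,-0.207,0],[-0.14,-0.233,0],[-0.146,-0.241,0.02],[-0.146,-0.241,0.03]],"twist":[-0.12,-0.24,-0.36,-0.48,-0.6,-0.72,-0.84,-0.95,-0.95,-0.95]}';python3 -m creep '{"fingers":[0.5,0.5,0.5,0.5],"travel":[[0,0,0.01],[0,0,0.02],[0,0,0.025],[0,0,0.025]],"twist":[0,0,0,0]}'; python3 go.py 606.6 126.2 166 20.15;python3 hold.py 33
```

```text
time_s: 15.12
position: [0.605, 0.1261, 0.2107]
eef_rot: [-0.0, 0.985, 0.175, -0.003]
force: [0.3, -0.1, -2.9]
opening: 0.694
grasp_force: 75.9
time_s: 15.62
position: [0.6066, 0.1258, 0.189]
eef_rot: [-0.0, 0.985, 0.175, -0.0]
force: [-0.4, -1.0, -1.6]
opening: 0.692
grasp_force: 75.9
t 15.62 [606.6 125.8 189. ] psi 20.12 z [-5.e-04 -0.e+00 -1.e+00] open 0.692 F [-0.4 -1.  -1.6] grip 76 j [0.01 0.3  1.51 0.   1.33 1.23]
[ 0.1 -0.4 23. ] twist -0.000
154 x range by y:
-30 29 [-75.4 -73.  -29.5 -27.4]
-24 7 [-63.9 -63.2 -49.3 -42. ]
-18 3 [-61.8 -59.8 -59.8 -59.2]
6 7 [-49.3 -46.5 -37.9 -37.3]
12 17 [-50.  -49.6 -28.6 -25.9]
18 18 [-74.5 -72.2 -31.  -22.4]
24 53 [-73.7 -73.6 -16.7 -15.1]Traceback (most recent call last):
  File "hold.py", line 12, in <module>
    print("y at far end",np.sort(l[(l[:,0]>40),1])[[0,1,2,-3,-2,-1]].round(1))
                         ~~~~~~~~~~~~~~~~~~~~~~~~~^^^^^^^^^^^^^^^^^^
IndexError: index 0 is out of bounds for axis 0 with size 0
```

```bash
python3 -m creep '{"fingers":[0.5,0.5,0.5,0.5,0.5,0.5,0.5],"travel":[[0,0,0.007],[0,0,0.014],[0,0,0.019],[0,0,0.024],[0,0,0.028],[0,0,0.031],[0,0,0.031]],"twist":[0,0,0,0,0,0,0]}'; python3 go.py 606.6 126.2 150.6 20.15
```

```text
time_s: 16.55
position: [0.6066, 0.1261, 0.158]
eef_rot: [-0.0, 0.985, 0.175, -0.0]
force: [-0.3, 1.7, -2.5]
opening: 0.691
grasp_force: 75.9
t 16.55 [606.6 126.1 158. ] psi 20.16 z [-4.e-04  0.e+00 -1.e+00] open 0.691 F [-0.3  1.7 -2.5] grip 76 j [0.01 0.33 1.54 0.   1.27 1.23]
[ 0.  -0.1  7.4] twist 0.000
```

```bash
python3 -m creep '{"fingers":[0.5,0.5,0.5,0.5],"travel":[[0,0,0.003],[0,0,0.006],[0,0,0.0075],[0,0,0.0075]],"twist":[0,0,0,0]}'; python3 go.py 606.6 126.2 150.6 20.15
```

```text
time_s: 17.05
position: [0.6067, 0.1263, 0.1512]
eef_rot: [-0.0, 0.985, 0.175, -0.0]
force: [-1.3, 1.3, 2.5]
opening: 0.691
grasp_force: 78.3
t 17.05 [606.7 126.3 151.2] psi 20.17 z [-1.e-04  3.e-04 -1.e+00] open 0.691 F [-1.3  1.3  2.5] grip 78 j [0.01 0.34 1.54 0.   1.26 1.23]
[-0.2  0.1  0.6] twist 0.000
```

```bash
python3 -m creep '{"fingers":[0.9,0.9,0.9,0.9,0.9,0.9,0.9,0.9],"travel":[[0,0,0],[0,0,0],[0,0,0],[0,0,-0.02],[0,0,-0.06],[0,0,-0.1],[0,0,-0.13],[0,0,-0.13]],"twist":[0,0,0,0,0,0,0,0]}'; python3 go.py 458.2 -371 270 22.3
```

```text
time_s: 18.05
position: [0.6087, 0.1262, 0.286]
eef_rot: [0.001, 0.985, 0.175, 0.004]
force: [-0.2, -0.6, -0.0]
opening: 0.901
grasp_force: 0.0
t 18.05 [608.7 126.2 286. ] psi 20.16 z [ 8.5e-03  1.0e-04 -1.0e+00] open 0.901 F [-0.2 -0.6 -0. ] grip 0 j [ 0.01  0.24  1.39 -0.    1.5   1.23]
[-312.7  414.8   14.6] twist -0.037
```

```bash
python3 -m creep '{"fingers":[0.5,0.5,0.5,0.5,0.5,0.5,0.5,0.5,0.5,0.5],"travel":[[-0.035,0.046,0],[-0.07,0.092,0],[-0.105,0.138,0],[-0.14,0.184,0],[-0.175,0.23,0],[-0.21,0.276,0],[-0.245,0.322,0.04],[-0.28,0.37,0.08],[-0.313,0.415,0.13],[-0.313,0.415,0.17]],"twist":[-0.01,-0.02,-0.03,-0.037,-0.037,-0.037,-0.037,-0.037,-0.037,-0.037]}'; python3 -m creep '{"fingers":[0.5,0.5],"travel":[[0,0,0],[0,0,0]],"twist":[0,0]}'; python3 go.py 458.2 -371 20 22.3;python3 - <<'E'
from h import *
W=cloud("top",arm.capture("top")[1]).reshape(-1,3)*1000
a=np.radians(20.1);u=np.array([np.cos(a),np.sin(a)]);v=np.array([-u[1],u[0]])
l=np.c_[(W[:,:2]-[598.8,123.3])@u,(W[:,:2]-[598.8,123.3])@v]
k=(abs(W[:,2]-184)<5)&(abs(l)<[80,45]).all(1)
print(np.median(W[k,2]),len(W[k]),rect(W[k,:2]/1000))
for e in (-1,1):
    m=k&(l[:,0]*e>50); print(e,np.median(W[m,2]),np.percentile(l[m],[1,99],axis=0).round(1))
for e in (-1,1):
    m=k&(l[:,1]*e>25); print("y",e,np.median(W[m,2]))
E
```

```text
time_s: 19.3
position: [0.4555, -0.3743, 0.111]
eef_rot: [0.002, 0.981, 0.192, 0.001]
force: [0.8, 0.3, -0.2]
opening: 0.499
grasp_force: 0.0
time_s: 19.55
position: [0.4567, -0.3711, 0.1126]
eef_rot: [0.0, 0.981, 0.193, 0.0]
force: [1.7, -1.1, 1.9]
opening: 0.5
grasp_force: 0.0
t 19.55 [ 456.7 -371.1  112.6] psi 22.29 z [ 1.1e-03 -8.0e-04 -1.0e+00] open 0.500 F [ 1.7 -1.1  1.9] grip 0 j [-0.89  0.31  1.67  0.    1.17  0.29]
[ 1.4  0.4 92.6] twist -0.000
183.64017401365396 478 (array([597.6, 121.1]), array([129.9,  60. ]), 20.3)
-1 184.13859475458216 [[-66.5 -31. ]
 [-50.7  27.4]]
1 184.22190282541095 [[ 50.2 -31.1]
 [ 63.   27.5]]
y -1 184.0989732269902
y 1 184.4348749312288
```

```bash
python3 -m creep '{"fingers":[0.5,0.5,0.5,0.5,0.5,0.5],"travel":[[0.001,0,0.03],[0.001,0,0.06],[0.001,0,0.08],[0.001,0,0.087],[0.001,0,0.087],[0.001,0,0.087]],"twist":[0,0,0,0,0,0]}'; python3 go.py 458.2 -371 20 22.3; python3 -m creep '{"fingers":[0,0,0,0,0,0],"travel":[[0,0,0.004],[0,0,0.004],[0,0,0.004],[0,0,0.004],[0,0,0.004],[0,0,0.004]],"twist":[0,0,0,0,0,0]}' 60;  python3 go.py
```

```text
time_s: 20.35
position: [0.4577, -0.3716, 0.0256]
eef_rot: [0.001, 0.981, 0.193, 0.001]
force: [-0.1, -0.1, 0.1]
opening: 0.497
grasp_force: 0.0
t 20.35 [ 457.7 -371.6   25.6] psi 22.28 z [ 0.0015 -0.0019 -1.    ] open 0.497 F [-0.1 -0.1  0.1] grip 0 j [-0.89  0.43  1.7  -0.    1.01  0.3 ]
[ 0.7 -0.4  5.6] twist -0.000
time_s: 21.1
position: [0.457, -0.3708, 0.0204]
eef_rot: [0.0, 0.981, 0.193, 0.0]
force: [-0.4, -0.4, 1.3]
opening: 0.148
grasp_force: 60.4
t 21.10 [ 457.  -370.8   20.4] psi 22.28 z [ 1.e-04 -2.e-04 -1.e+00] open 0.148 F [-0.4 -0.4  1.3] grip 60 j [-0.89  0.44  1.7  -0.    1.    0.3 ]
```

```bash
python3 -m creep '{"fingers":[0,0,0,0,0,0,0,0,0,0],"travel":[[0,0,-0.01],[0,0,-0.03],[0,0,-0.08],[0,0,-0.14],[0.02,0,-0.2],[0.05,0,-0.25],[0.08,0,-0.3],[0.1,-0.02,-0.35],[0.12,-0.04,-0.4],[0.12,-0.05,-0.45]],"twist":[0,0,0,0,0,0,0,0,-0.1,-0.15]}'; python3 -m creep '{"fingers":[0,0,0],"travel":[[0,0,-0.05],[0,0,-0.06],[0,0,-0.06]],"twist":[0,0,0]}'; python3 go.py; python3 - <<'E'
from h import *
p,d=arm.capture("scene");s=arm.state();c=arm.calibration("scene")
x=q(c["attitude"]).inv().apply(s["position"]-c["eye"]);u=c["K"]@(x/x[2]);cx,cy=int(u[0]),int(u[1]);print(cx,cy,x[2])
cv2.imwrite("pics/cov.png",cv2.convertScaleAbs(cv2.resize(p[cy-25:cy+35,cx-40:cx+40,::-1],(800,600),interpolation=cv2.INTER_CUBIC),alpha=1.6))
E
```

```text
time_s: 22.35
position: [0.5491, -0.2768, 0.4736]
eef_rot: [0.001, 0.963, 0.268, 0.001]
force: [-0.5, -0.4, -1.0]
opening: 0.15
grasp_force: 60.2
time_s: 22.72
position: [0.5488, -0.2789, 0.531]
eef_rot: [0.001, 0.964, 0.266, 0.0]
force: [0.7, 0.2, -2.1]
opening: 0.148
grasp_force: 60.3
t 22.73 [ 548.8 -278.9  531. ] psi 30.86 z [ 1.1e-03 -9.0e-04 -1.0e+00] open 0.148 F [ 0.7  0.2 -2.1] grip 60 j [-0.67  0.29  0.86 -0.    1.99  0.37]
169 53 1.1958529975043461
```

View pics/cov.png

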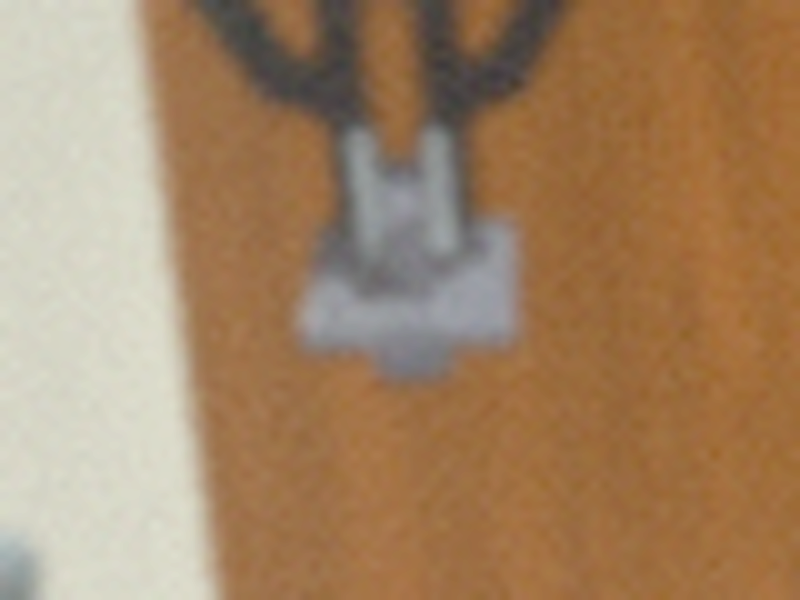

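The crop shows a single broad foot, mid-plate, at the end facing the camera (415,360). The cover's +x is therefore along tool +x, and it needs no half turn.

```bash
python3 go.py 597 122 300 20.2
```

```text
t 22.77 [ 548.8 -279.   529.2] psi 30.86 z [-0.0013  0.0011 -1.    ] open 0.150 F [ 0.3  0.3 -2.3] grip 60 j [-0.67  0.29  0.86  0.    1.99  0.37]
[ 247.2 -319.1  229.6] twist 0.186
```

```bash
python3 -m creep '{"fingers":[0,0,0,0,0,0,0,0,0,0],"travel":[[0.02,-0.026,0.015],[0.05,-0.064,0.04],[0.08,-0.102,0.07],[0.11,-0.14,0.1],[0.14,-0.18,0.13],[0.17,-0.22,0.16],[0.2,-0.258,0.19],[0.23,-0.297,0.215],[0.247,-0.319,0.23],[0.247,-0.319,0.23]],"twist":[0.02,0.04,0.06,0.08,0.1,0.12,0.14,0.16,0.186,0.186]}'; python3 -m creep '{"fingers":[0,0,0,0,0],"travel":[[0,0,0.03],[0,0,0.06],[0,0,0.075],[0,0,0.08],[0,0,0.08]],"twist":[0,0,0,0,0]}'; python3 go.py 597 122 206 20.2; sed -i '$d' hold.py; python3 hold.py -4
```

```text
time_s: 24.02
position: [0.5948, 0.1233, 0.2957]
eef_rot: [-0.001, 0.984, 0.177, -0.004]
force: [0.7, -0.6, -1.6]
opening: 0.151
grasp_force: 60.1
time_s: 24.65
position: [0.5976, 0.1212, 0.2209]
eef_rot: [0.0, 0.985, 0.175, 0.0]
force: [1.0, 0.5, -1.1]
opening: 0.147
grasp_force: 60.2
t 24.65 [597.6 121.2 220.9] psi 20.19 z [ 9.e-04 -1.e-04 -1.e+00] open 0.147 F [ 1.   0.5 -1.1] grip 60 j [ 0.    0.25  1.51 -0.    1.38  1.22]
[-0.3 -1.  14.9] twist -0.000
262 x range by y:
-30 43 [-62.9 -62.4 -26.4 -24.7]
-24 28 [-63.6 -63.3 -37.6 -34.8]
-18 13 [-63.9 -63.4 -53.9 -52. ]Traceback (most recent call last):
  File "hold.py", line 11, in <module>
    if len(t): print(b,len(t),np.sort(t[:,0])[[0,1,-2,-1]].round(1))
                              ~~~~~~~~~~~~~~~^^^^^^^^^^^^^
IndexError: index 1 is out of bounds for axis 0 with size 1
```

```bash
python3 -m creep '{"fingers":[0,0,0,0,0,0],"travel":[[0,0,0.007],[0,0,0.012],[0,0,0.016],[0,0,0.019],[0,0,0.019],[0,0,0.019]],"twist":[0,0,0,0,0,0]}'; python3 go.py 597 122 194.4 20.2
```

```text
time_s: 25.45
position: [0.5974, 0.1216, 0.2014]
eef_rot: [0.0, 0.984, 0.176, 0.0]
force: [-0.8, -0.3, -0.4]
opening: 0.147
grasp_force: 60.2
t 25.45 [597.4 121.6 201.4] psi 20.22 z [ 3.e-04  0.e+00 -1.e+00] open 0.147 F [-0.8 -0.3 -0.4] grip 60 j [0.   0.27 1.53 0.   1.34 1.22]
[-0.2 -0.6  7. ] twist 0.000
```

```bash
python3 -m creep '{"fingers":[0,0,0,0],"travel":[[0,0,0.003],[0,0,0.006],[0,0,0.0075],[0,0,0.0075]],"twist":[0,0,0,0]}'; python3 go.py 597 122 194.4 20.2
```

```text
time_s: 25.95
position: [0.5974, 0.1215, 0.1945]
eef_rot: [0.0, 0.984, 0.176, 0.0]
force: [-2.8, -0.3, 4.4]
opening: 0.147
grasp_force: 60.8
t 25.95 [597.4 121.5 194.5] psi 20.22 z [ 2.e-04 -2.e-04 -1.e+00] open 0.147 F [-2.8 -0.3  4.4] grip 61 j [ 0.    0.27  1.54 -0.    1.33  1.22]
[-0.2 -0.6  0.1] twist 0.000
```

```bash
python3 -m creep '{"fingers":[0.5,0.5,0.5,0.5,0.5,0.5,0.5,0.5],"travel":[[0,0,0],[0,0,0],[0,0,0],[0,0,-0.02],[0,0,-0.06],[0,0,-0.11],[0,0,-0.15],[0,0,-0.15]],"twist":[0,0,0,0,0,0,0,0]}'; python3 -m creep '{"fingers":[0.5,0.5,0.5,0.5,0.5,0.5,0.5],"travel":[[-0.04,0.04,0],[-0.08,0.08,0],[-0.12,0.12,0],[-0.16,0.16,0],[-0.2,0.2,0],[-0.2,0.2,0],[-0.2,0.2,0]],"twist":[0,0,0,0,0,0,0]}'; python3 - <<'E'
from h import *
p,d=arm.capture("top");W=cloud("top",d)
print(fit("cover",W+[0,0,-.174],(597.4,121.8,20.2)))
W=W.reshape(-1,3)*1000
a=np.radians(20.1);u=np.array([np.cos(a),np.sin(a)]);v=np.array([-u[1],u[0]])
l=np.c_[(W[:,:2]-[598.,122.5])@u,(W[:,:2]-[598.,122.5])@v]
k=(abs(W[:,2]-190)<6)&(abs(l)<[80,45]).all(1)
print(rect(W[k,:2]/1000))
A=np.c_[l[k],np.ones(k.sum())];print("plane",np.linalg.lstsq(A,W[k,2],rcond=None)[0])
P,_=arm.capture("scene")
cv2.imwrite("pics/end.png",np.hstack([cv2.resize(P[160:280,200:340,::-1],(560,480),interpolation=cv2.INTER_CUBIC)]))
E
```

```text
time_s: 26.95
position: [0.5992, 0.1216, 0.3504]
eef_rot: [0.001, 0.984, 0.176, 0.005]
force: [1.1, -0.2, -0.1]
opening: 0.501
grasp_force: 0.0
time_s: 27.82
position: [0.4787, -0.1349, 0.3437]
eef_rot: [-0.0, 0.985, 0.175, 0.0]
force: [-1.0, 0.8, -0.2]
opening: 0.498
grasp_force: 0.0
(array([598.9, 120.2,  20.3]), np.float64(4.71))
(array([598.3, 120.7]), array([131.1,  61.3]), 20.25)
plane [2.30058648e-03 1.31969423e-03 1.90374667e+02]
```

View pics/end.png

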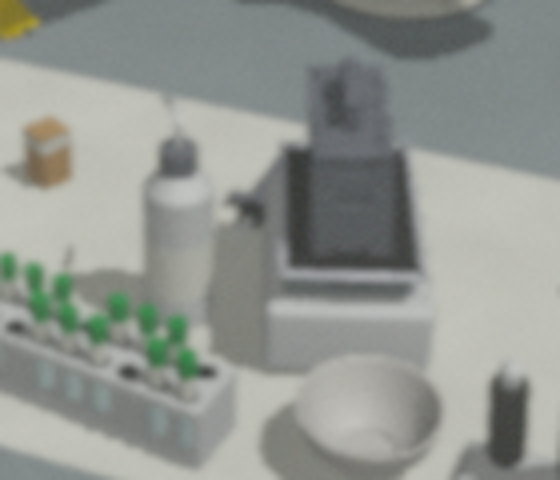

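The picture shows the full stack square on the platform, cover on top at (350,100), with the bottle, rack, bowl and carton standing undisturbed. The cover plate is level at 190 mm, as expected when home.

```bash
python3 -c "
from plant import arm
print(arm.hand_in())"
```

```text
the job is handed in; nothing more can be done
None
```

The deep tray, shallow tray and cover are stacked the right way round on the rocker, and the job was handed in at about 28 s; the final measurements put all three home and level, but hand-in returned no verdict.

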